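Snap the cap onto the storage jar and hold it down

ROBOT

A 6-joint arm with a two-finger parallel gripper is mounted at the origin on the work surface. World frame = base frame: x ahead of the robot, y to its left, z up, the work surface at z = 0. Lengths are in m, angles in rad, forces in N, time in s.
With the tool pointing down it reaches from about 0.425 to 0.95 m from the base axis. Payload 3.5 kg.
Tool frame: the origin (TCP) lies at the very end of the fingers, on their centre line; the grasp point (between the pads) lies 19 mm behind it; z points along the fingers, y is the line along which they close (so a half turn about z gives the same grasp; the last joint's range is limited). The gripper opens to 85 mm and grips with 20 to 120 N. Pads are 22 mm wide; open, the fingers measure 114 mm over their backs; the gripper's body (76 mm by 85 mm) begins 54 mm behind the grasp point. The pads swing forward as they close: fully open they stand 13 mm farther back than shut.
Start: joints at [-1.495, 0.286, 1.577, -0, 1.279, -0.15], TCP at [0.151, -0.658, 0.231] pointing down, gripper open.
Joint ranges: [-2.77, 2.77], [-0.9, 2.22], [0.21, 2.48], [-1.53, 4.67], [0.24, 2.81], [-2.84, 2.84]. Speed limits (rad/s): [2.79, 2.79, 3.14, 3.14, 3.14, 3.14].

INTERFACE

Orientations are given as a unit quaternion [x, y, z, w].
In Python, from plant import get_state, read_camera, sign_off, recognise gives the robot as it stands.
- The arm moves only by the tool arm_command, never from a script. Its argument "steps" is a list of rows, each an object with "translation": the shift along the tool's x, y, z scaled (see below), a list of three; "twist": the turn, a rotation vector about the tool's x, y, z scaled (see below), a list of three; "fingers": the opening, from -1 (shut) to 1 (fully open). In form: [{"translation": [x, y, z], "twist": [rx, ry, rz], "fingers": fingers}, ...]. A call has 1 to 5 rows; each row is the pose to reach, as a shift and turn from the pose commanded when the call began, along the tool's axes at that moment; what a row does not reach only later rows make up. The controller multiplies each number of a shift by 75 cm and each number of a turn by 60 degrees. A row lasts 1/8 s, in which the tool goes at most 62.5 mm and 10.7 degrees, less where a joint would pass 70% of its speed; a pose out of reach is approached as far as the arm can. A call with a number of a shift or a turn outside -1 to 1 is refused whole. A call with a gripper value outside its range is refused whole. The fingers move at their own pace and stop on an object; "grip_force" is the grip in N (left out, the last holds). Time passes only in rows, so rows that repeat a pose let the fingers close. It gives the time, the measured TCP pose, the force, the opening and the grip force at its end, in the units of the state.
- get_state(): the state, without advancing time (a new reading comes with each control period).
- read_camera(name): name is "scene" or "side" or "wrist"; returns a dict with "pixels" (420x560x3 uint8, red, green, blue), "K" (3x3 intrinsics, pixels), "R" (3x3) and "t" (3): a world point X has camera coordinates R X + t; the wrist camera has in their place "T_tool_cam" (4x4, takes a point from camera to tool coordinates, whose origin is the TCP and whose axes are the flange's). Camera axes: x right, y down, z forward; pixel columns grow to the right and rows downward; lengths in m; the calibration is good to about 2 mm. A picture is of the moment at which its call begins: read the wrist's pose just before it. There is no depth.
- sign_off(): hands the job in; it is judged then, once.
Trained networks look in a picture, given as the dict that the camera call returned (one of the last four; its "shot" number tells which), for a name from the list of things; names that differ only in an ending like _2 or _b are one class to them, and where a whole thing is asked for, a point or a joint stands for the part that bears it (a point fixed in the world has none). Each returns a list of dicts, best first, with "conf" (0 to 1); they miss things now and then, are a little off and sometimes report something else, mostly with a low value. They report only what shows in the picture. A call takes as long as a camera call. They do not tell look-alikes from the thing itself.
- recognise(picture, query): "point" ([row, column] in pixels, amid what is visible of it).
The state is a dict: "time": time; "qpos": joint angles; "dq": joint speeds; "joint_efforts": joint torques, N m; "eef_pos": TCP position; "tcp_rot": TCP orientation; "contact_force": force on the tool from outside, world axes, zero at the start; "wrist_torque": the same for the moment, N m; "opening": opening from 0.0 (shut) to 1.0 (fully open); "finger_force": force on a finger pad.
Only numpy, scipy, OpenCV 4.12 (cv2) and the standard library are available. Lean on these libraries where they do the work, as an engineer would, in place of code of your own. Each camera call takes 0.05 s, during which the arm holds its last target. There are 200 camera calls.

TASK

Lift the snap cap (the tall, narrow one with a knob) out of the steel drying tray, set it squarely over the steel neck of the ceramic jar and press it straight down until it clicks; keep pressing after the click until the cap sits fully home against the jar's shoulder, with its sprung seal squeezed flat. Finish while still holding the cap pressed down: do not let go or ease off. Leave the other things in the tray and on the counter where they are.

Things in the scene. Friction and masses are not known exactly. Their poses are not given: they have to be found in the camera images.
- cap: The snap cap, upright (open end down) on the tray's floor, about 80 g. White round cap 50 mm in diameter, 31 mm high; on its flat top a round wooden knob 26 mm in diameter, 24 mm high (55 mm overall). Origin: centre of its underside; z up through the knob. Hollow: at the bottom a lip of 35.6 mm bore, 3 mm high, above it a 42 mm bore up to the ceiling at 27 mm.
- tray: Open steel drying tray, fixed to the counter, 280 mm (its x) by 200 mm (its y) outside, 45 mm high, walls and floor 5 mm thick. Origin: centre of its underside. The cap, the wide lid and the egg cup stand in it in one row along its x, about 80 mm apart, in any order.
- jar: White ceramic storage jar on a round wooden foot (116 mm in diameter), which does not move. Origin: centre of its underside; z up. Body 96 mm in diameter; flat shoulder 62 mm in diameter at 92 mm height; a steel neck stands on the shoulder.
- jar_seat (a point): Point on the neck's axis at the height of the jar's shoulder, the stop for the cap's underside; z up. The steel neck is 32 mm in diameter, straight for 16 mm above this point, then tapering to 18 mm diameter at 24 mm.
- jar_catch (a point): Point on the neck's axis 11.5 mm above the shoulder, level with four sprung round catches that bulge 4 mm out of the neck. The cap's lip meets them with its underside about 16 mm above the shoulder; pushing past takes about 8 N (6 to 12), then the push drops sharply (the cap is drawn down) as they snap in over the lip, underside 9 to 5 mm above the shoulder: the click.
- seal (a joint): Black rubber seal ring, 54 mm in diameter, round the neck's foot; it stands 5 mm above the shoulder and sinks against a spring (2 N per mm, about 11 N when flat). Value: 0 free, 0.005 m flat with the shoulder. It resists the clicked cap over the last 5 mm. If the push ends, it lifts the clicked cap to about 4 mm above the stop.
- wide_lid: Bystander in the tray: flat white lid, 66 mm in diameter, 14 mm high, with a wooden knob 22 mm in diameter and 16 mm high. Origin: centre of its underside.
- egg_cup: Bystander in the tray: white ceramic egg cup, 48 mm in diameter, 50 mm high. Origin: centre of its underside.
- mill: Bystander: dark wooden pepper mill, 50 mm in diameter, 132 mm high, standing between tray and jar. Origin: centre of its underside.
- mug: Bystander: white mug, 80 mm in diameter, 95 mm high, beyond the pepper mill. Origin: centre of its underside.
- tumbler: Bystander: clear tumbler, 60 mm in diameter, 90 mm high, on the robot's side of the pepper mill. Origin: centre of its underside.
Mind the look-alikes: they are no part of the job. What is shaped like the cap but blue is not meant.

How it is judged:
On the way:
1. the cap is lifted clear out of the tray (its underside more than 80 mm above the counter and nothing but the gripper carrying it) (height (world z) of cap above 0.08 m and contact force between cap and tray below 0.1 N and contact force between cap and jar below 0.1 N), for 0.2 s.
At the end, for the whole second after the job is handed in: Through the last second the cap is clicked on and held pressed home by the robot: underside within 2.2 mm of the jar's shoulder, centred within 4 mm, upright within 0.1 rad, pressing on the jar with more than 4 N, the fingers bearing on the cap with more than 3 N (z of cap in the frame of jar_seat between -0.004 and 0.0022 m and horizontal distance between cap and jar_seat below 0.004 m and angle between the z axis of cap and the z axis of jar_seat, either way round below 0.1 rad and angle between cap's own z axis and vertical below 0.1 rad and contact force between cap and jar above 4 N and contact force between the fingers and cap above 3 N); the arm keeps its last pose, push and grip.
It fails at once if the wide lid or the egg cup is shifted by more than 30 mm (distance of any of wide_lid, egg_cup from where it was at the start of the episode above 0.03 m).
It fails at once if the pepper mill, the mug or the tumbler is shifted by more than 30 mm (distance of any of mill, mug, tumbler from where it was at the start of the episode above 0.03 m).
It also fails if it takes over 45 s, if anything falls off the work surface, if the arm or the gripper's body presses on something with over 40 N, if the wrist force passes 120 N, or if a joint passes its speed limit or range.

## Working session

There is one attempt and no reset: what is moved stays moved. The work goes in short steps, Python scripts to look and compute and a tool call to move; the robot and the scene stay as the last step left them, time stands still between calls to the robot, and variables do not carry over. Pictures are saved under pics/ and viewed, at most 10 in all, crops included, and the job is handed in when it is done.

Besides the shell and the picture viewer there is one more tool, called after ">>>" as name(argument=value, ...) on one line, values as JSON. arm_command: Moves the arm, as the interface text tells. Shifts and turns lie within -1 to 1; 1 stands for 75 cm of shift or 60 degrees of turn. Its arguments: {"type":"object","properties":{"steps":{"type":"array"},"grip_force":{"type":"number"}},"required":["steps"]}

```bash
ls; mkdir -p pics
cat > h.py <<'E'
import numpy as np, cv2
from plant import get_state, read_camera, sign_off, recognise
from scipy.spatial.transform import Rotation as Rn
def save(p,n): cv2.imwrite('pics/'+n, p['pixels'][:,:,::-1])
E
python3 - <<'E'
from h import *
s=get_state(); print({k:np.round(v,3) for k,v in s.items()})
P={}
for c in('scene','side'):
    p=read_camera(c); save(p,c+'1.png'); P[c]=p
    print(c, np.round(p['K'],1).tolist(), np.round(p['R'],3).tolist(), np.round(p['t'],3).tolist())
    for q in ['cap','tray','jar','jar_seat','wide_lid','egg_cup','mill','mug','tumbler']:
        print(q,[(np.round(d['point']).tolist(),round(d['conf'],2)) for d in recognise(p,q)])
E
```

```text
pics
{'time': np.float64(0.0), 'qpos': array([-1.495,  0.287,  1.578, -0.   ,  1.279, -0.15 ]), 'dq': array([-0.   , -0.   , -0.002,  0.001, -0.   , -0.002]), 'joint_efforts': array([ 1.0000e-03, -4.0598e+01, -2.9263e+01, -0.0000e+00,  6.0000e-03,
        0.0000e+00]), 'eef_pos': array([ 0.151, -0.657,  0.23 ]), 'tcp_rot': array([ 0.994,  0.113,  0.   , -0.001]), 'contact_force': array([-0.226, -0.109,  0.081]), 'wrist_torque': array([-0.014, -0.017,  0.019]), 'finger_force': np.float64(0.0), 'opening': np.float64(1.002)}
scene [[384.0, 0.0, 284.5], [0.0, 384.0, 204.7], [0.0, 0.0, 1.0]] [[-0.32, 0.947, -0.017], [0.741, 0.24, -0.627], [-0.59, -0.213, -0.779]] [0.199, -0.372, 1.113]
cap [([279.0, 444.0], 0.98), ([327.0, 379.0], 0.71)]
tray [([259.0, 437.0], 0.58)]
jar [([163.0, 211.0], 0.75)]
jar_seat [([166.0, 211.0], 0.82)]
wide_lid [([250.0, 446.0], 0.72)]
egg_cup [([209.0, 441.0], 0.76), ([278.0, 443.0], 0.44)]
mill [([204.0, 282.0], 0.76)]
mug [([294.0, 275.0], 0.93)]
tumbler [([162.0, 308.0], 0.72), ([143.0, 210.0], 0.29)]
side [[422.2, 0.0, 283.1], [0.0, 422.2, 208.1], [0.0, 0.0, 1.0]] [[0.914, -0.406, -0.016], [-0.217, -0.454, -0.864], [0.344, 0.793, -0.503]] [-0.519, 0.204, 0.721]
cap [([188.0, 309.0], 0.94), ([177.0, 251.0], 0.54)]
tray [([192.0, 221.0], 0.56)]
jar [([319.0, 289.0], 0.65)]
jar_seat [([317.0, 288.0], 0.61), ([243.0, 222.0], 0.23)]
wide_lid [([186.0, 225.0], 0.78)]
egg_cup [([191.0, 197.0], 0.64)]
mill [([224.0, 282.0], 0.87)]
mug [([205.0, 349.0], 0.74)]
tumbler [([245.0, 222.0], 0.68)]
```

View pics/scene1.png

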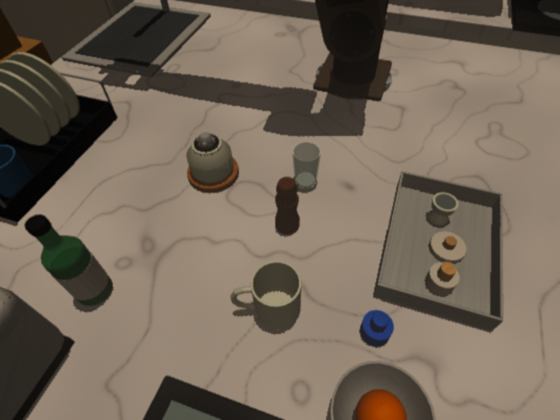

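View pics/side1.png

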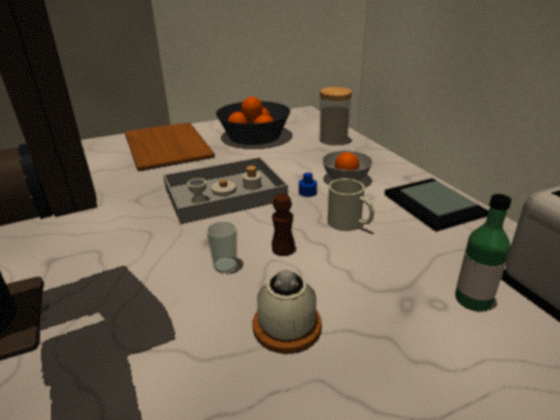

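The steel tray is at the right of the scene view. Its row, from the robot outward, is egg cup (209,441), wide lid (250,446) and cap (277,445). The cap is the white one at about (177,251) in the side view. The blue look-alike stands outside the tray at (327,379), and the jar is at (163,211) with its dark neck at about (140,206).

```bash
cat >> h.py <<'E'
def ray(p,rc):
    d=p['R'].T@np.linalg.inv(p['K'])@[rc[1],rc[0],1.]; return -p['R'].T@p['t'], d
def atz(p,rc,z):
    c,d=ray(p,rc); return c+d*(z-c[2])/d[2]
def tri(a,b):
    A=[];B=[]
    for p,rc in(a,b):
        c,d=ray(p,rc); d/=np.linalg.norm(d); M=np.eye(3)-np.outer(d,d); A.append(M);B.append(M@c)
    return np.linalg.lstsq(np.vstack(A),np.hstack(B),rcond=None)[0]
E
python3 - <<'E'
from h import *
a=read_camera('scene');b=read_camera('side')
pr=lambda n,v:print(n,np.round(v,3))
pr('cap knob',tri((a,(269,449)),(b,(171,252)))); pr('cap z.048',atz(a,(269,449),.048)); pr('  side',atz(b,(171,252),.048))
pr('lid knob',atz(a,(243,450),.027)); pr(' side',atz(b,(184,223),.027))
pr('eggcup',tri((a,(209,441)),(b,(191,197))))
pr('jar neck',tri((a,(141,206)),(b,(280,286)))); pr('jar',tri((a,(163,211)),(b,(319,289))))
pr('jar foot scene',atz(a,(171,213),.008))
for n,x,y in(('mill',(204,282),(224,282)),('mug',(294,275),(205,349)),('tumbler',(162,308),(245,222))): pr(n,tri((a,x),(b,y)))
for rc in((176,401),(181,500),(320,497),(296,380)): pr('tray rim',atz(a,rc,.045))
E
```

```text
cap knob [0.603 0.289 0.051]
cap z.048 [0.597 0.292 0.048]
  side [0.606 0.288 0.048]
lid knob [0.526 0.295 0.027]
 side [0.523 0.289 0.027]
eggcup [0.45  0.273 0.03 ]
jar neck [ 0.478 -0.219  0.101]
jar [ 0.475 -0.226  0.027]
jar foot scene [ 0.477 -0.221  0.008]
mill [ 0.561 -0.022  0.067]
mug [0.739 0.02  0.049]
tumbler [ 0.429 -0.013  0.053]
tray rim [0.4   0.183 0.045]
tray rim [0.352 0.378 0.045]
tray rim [0.666 0.37  0.045]
tray rim [0.683 0.188 0.045]
```

>>> arm_command(steps=[{"translation": [0.11, -0.09, -0.02], "twist": [0, 0, 0.05], "fingers": 1}, {"translation": [0.19, -0.16, -0.04], "twist": [0, 0, 0.1], "fingers": 1}, {"translation": [0.25, -0.21, -0.04], "twist": [0, 0, 0.15], "fingers": 1}, {"translation": [0.31, -0.26, -0.04], "twist": [0, 0, 0.216], "fingers": 1}, {"translation": [0.37, -0.31, -0.04], "twist": [0, 0, 0.216], "fingers": 1}])

```text
time: 1.72
eef_pos: [0.3395, -0.4085, 0.2608]
tcp_rot: [1.0, -0.001, 0.0, 0.001]
contact_force: [0.6, -0.7, 0.2]
opening: 1.001
finger_force: 0.0
```

```bash
cat >> h.py <<'E'
def go(pos,yaw=0.,s=None):
    "scaled command from measured pose to world pos with tool down, tool x at yaw"
    s=s or get_state(); R=Rn.from_quat(s['tcp_rot'])
    Rt=Rn.from_euler('z',yaw)*Rn.from_quat([1,0,0,0])
    d=R.inv().apply(np.array(pos)-s['eef_pos']); w=(R.inv()*Rt).as_rotvec()
    print('pos',np.round(s['eef_pos'],4),'trans',np.round(d/.75,4),'twist',np.round(np.degrees(w)/60,4),'dist',round(np.linalg.norm(d),3),'t',s['time'])
E
python3 - <<'E'
from h import *
s=get_state(); p=read_camera('wrist'); print(np.round(p['T_tool_cam'],3).tolist(),p['K'].tolist(), s['qpos'])
go([.48,-.22,.26])
E
```

```text
[[-0.001, -0.957, -0.291, 0.074], [1.0, -0.001, -0.0, 0.001], [-0.0, -0.291, 0.957, -0.143], [0.0, 0.0, 0.0, 1.0]] [[308.4531608657266, 0.0, 283.1583534980893], [0.0, 308.4531608657266, 210.09016857272331], [0.0, 0.0, 1.0]] [-1.06856400e+00 -5.68539393e-02  1.89745094e+00  2.22473707e-04
  1.29956727e+00  5.03413994e-01]
pos [ 0.3432 -0.4029  0.2608] trans [ 0.1834 -0.2431  0.0027] twist [-0.0037 -0.0037  0.0041] dist 0.228 t 1.775
```

>>> arm_command(steps=[{"translation": [0.05, -0.065, 0], "twist": [0, 0, 0], "fingers": 1}, {"translation": [0.1, -0.13, 0], "twist": [0, 0, 0], "fingers": 1}, {"translation": [0.145, -0.19, 0], "twist": [0, 0, 0], "fingers": 1}, {"translation": [0.18, -0.235, 0], "twist": [0, 0, 0], "fingers": 1}, {"translation": [0.18, -0.235, 0], "twist": [0, 0, 0], "fingers": 1}])

```text
time: 2.4
eef_pos: [0.4747, -0.2319, 0.2604]
tcp_rot: [1.0, 0.002, 0.0, -0.0]
contact_force: [-0.3, -1.0, 0.3]
opening: 1.001
finger_force: 0.0
```

```bash
cat >> h.py <<'E'
def wrist(n=None):
    s=get_state(); p=read_camera('wrist'); T=p['T_tool_cam']; R=Rn.from_quat(s['tcp_rot']).as_matrix()
    Rwc=R@T[:3,:3]; c=R@T[:3,3]+s['eef_pos']; p['R']=Rwc.T; p['t']=-Rwc.T@c
    if n: save(p,n)
    return p,s
def proj(p,X):
    c=p['R']@X+p['t']; u=p['K']@c; return u[:2]/u[2]
E
python3 - <<'E'
from h import *
p,s=wrist('jarw.png'); go([.48,-.22,.26],0,s)
for q in('jar','jar_seat','jar_catch','seal'):
    for d in recognise(p,q): print(q,np.round(d['point']),round(d['conf'],2))
E
```

```text
pos [ 0.4747 -0.2319  0.2604] trans [ 0.0071 -0.0158  0.0005] twist [-0.     -0.0003  0.004 ] dist 0.013 t 2.4
jar [176. 273.] 0.86
jar_seat [173. 270.] 0.58
jar_catch [177. 274.] 0.71
seal [175. 278.] 0.56
```

View pics/jarw.png

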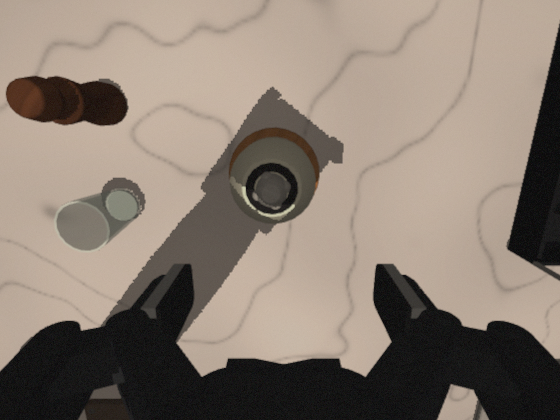

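The jar shows at (col 275, row 175), with its black seal ring and steel neck at about (271,187). The mill and tumbler lie well to the left. I'll fit ellipses to the ring and the neck top.

Run:
```python
from h import *
p,s=wrist(); im=p['pixels'][140:235,220:325]; g=cv2.cvtColor(im,cv2.COLOR_RGB2GRAY)
cv2.imwrite('pics/jarcrop.png',cv2.resize(im[:,:,::-1],None,fx=6,fy=6,interpolation=cv2.INTER_CUBIC))
m=(g<45).astype(np.uint8); cs,_=cv2.findContours(m,cv2.RETR_EXTERNAL,cv2.CHAIN_APPROX_NONE)
for c in cs:
    if cv2.contourArea(c)>200:
        e=cv2.fitEllipse(cv2.convexHull(c)); rc=(e[0][1]+140,e[0][0]+220); print(np.round(e[0],1),np.round(e[1],1),[np.round(atz(p,rc,z),4) for z in(.092,.097)])
# expected projections for hypothesis
for X in([.478,-.219,0],):
    for z in(.097,.116): print(z,proj(p,np.array(X)+[0,0,z]))
```

```text
[48.2 46. ] [49.9 51.4] [array([ 0.4785, -0.2205,  0.092 ]), array([ 0.4796, -0.2207,  0.097 ])]
0.097 [266.561673   187.55354515]
0.116 [265.54824487 191.94605803]
```

View pics/jarcrop.png

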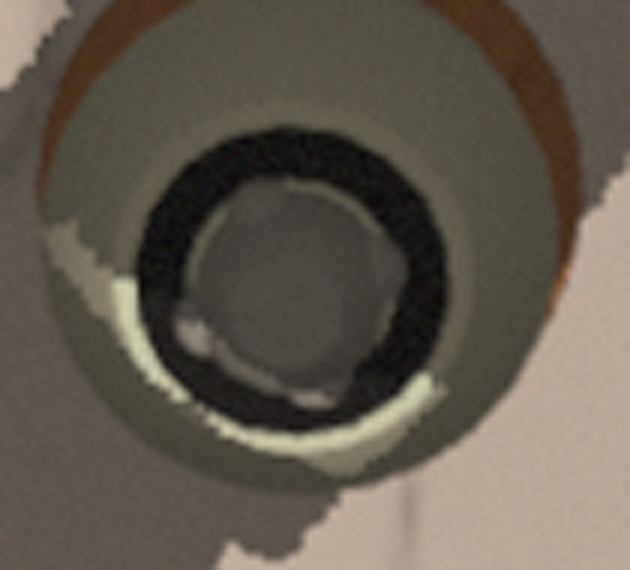

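>>> arm_command(steps=[{"translation": [0.02, -0.08, 0], "twist": [0, 0, 0], "fingers": 1}, {"translation": [0.04, -0.16, 0], "twist": [0, 0, 0], "fingers": 1}, {"translation": [0.06, -0.24, 0], "twist": [0, 0, 0], "fingers": 1}, {"translation": [0.08, -0.32, 0], "twist": [0, 0, 0], "fingers": 1}, {"translation": [0.1, -0.4, 0], "twist": [0, 0, 0], "fingers": 1}])

```text
time: 3.32
eef_pos: [0.5491, 0.0669, 0.2605]
tcp_rot: [1.0, -0.001, 0.0, 0.0]
contact_force: [1.0, -0.0, -0.2]
opening: 1.0
finger_force: 0.0
```

>>> arm_command(steps=[{"translation": [0.02, -0.08, 0], "twist": [0, 0, 0], "fingers": 1}, {"translation": [0.04, -0.16, 0], "twist": [0, 0, 0], "fingers": 1}, {"translation": [0.06, -0.24, 0], "twist": [0, 0, 0], "fingers": 1}, {"translation": [0.07, -0.29, 0], "twist": [0, 0, 0], "fingers": 1}, {"translation": [0.07, -0.29, 0], "twist": [0, 0, 0], "fingers": 1}])

```text
time: 3.95
eef_pos: [0.6016, 0.285, 0.2596]
tcp_rot: [1.0, 0.001, -0.0, 0.0]
contact_force: [0.0, -1.0, 0.0]
opening: 0.999
finger_force: 0.0
```

Run:
```python
from h import *
p,s=wrist('capw.png'); go([.603,.29,.26],0,s)
for q in('cap','wide_lid','egg_cup'):
    for d in recognise(p,q): print(q,np.round(d['point']),round(d['conf'],2),np.round(atz(p,d['point'],.036),3))
```

```text
pos [0.6016 0.285  0.2596] trans [ 0.0019 -0.0067 -0.0006] twist [0.0001 0.0006 0.0016] dist 0.005 t 3.95
cap [ 70. 363.] 0.93 [0.725 0.197 0.036]
cap [179. 281.] 0.76 [0.603 0.286 0.036]
cap [292. 292.] 0.73 [0.448 0.272 0.036]
wide_lid [233. 277.] 0.94 [0.534 0.292 0.036]
egg_cup [291. 292.] 0.62 [0.45  0.272 0.036]
```

View pics/capw.png

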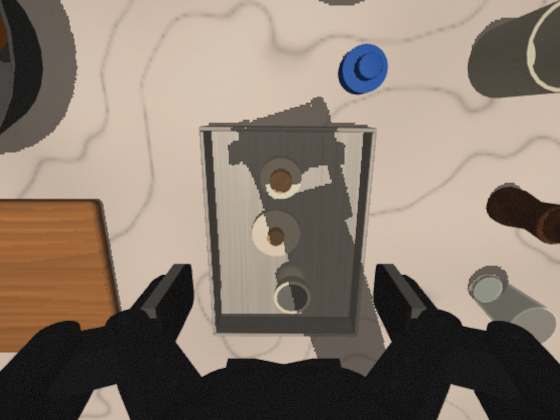

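The cap in the tray is at the top of the row, with its wooden knob at (280,181). Wide lid is at (275,233), egg cup at (291,297), and the blue look-alike is outside at (365,68). I'll fit the knob.

Run:
```python
from h import *
p,s=wrist(); im=p['pixels'][155:205,255:305]; hsv=cv2.cvtColor(im,cv2.COLOR_RGB2HSV)
m=((hsv[:,:,1]>110)).astype(np.uint8); n,l,st,ce=cv2.connectedComponentsWithStats(m)
k=1+np.argmax(st[1:,4]); print(st[k],ce[k])
rc=(ce[k][1]+155,ce[k][0]+255); K=atz(p,rc,.05); print(K)
print([np.round(proj(p,np.array([.603,.288,z])),1) for z in(.036,.06)])
go([K[0],K[1],.039],0,s); go([K[0],K[1],.08],0,s)
cv2.imwrite('pics/k.png',np.hstack([cv2.resize(im[:,:,::-1],None,fx=7,fy=7),cv2.resize(cv2.merge([m*255]*3),None,fx=7,fy=7)]))
```

```text
[ 12  14  21  24 385] [22.56623377 25.59480519]
[0.60416062 0.28748463 0.05      ]
[array([277.3, 179.2]), array([277. , 183.4])]
pos [0.6015 0.2819 0.2602] trans [ 0.0036 -0.0075  0.2949] twist [ 0.0004  0.0003 -0.0022] dist 0.221 t 4.15
pos [0.6015 0.2819 0.2602] trans [ 0.0036 -0.0075  0.2402] twist [ 0.0004  0.0003 -0.0022] dist 0.18 t 4.15
```

View pics/k.png

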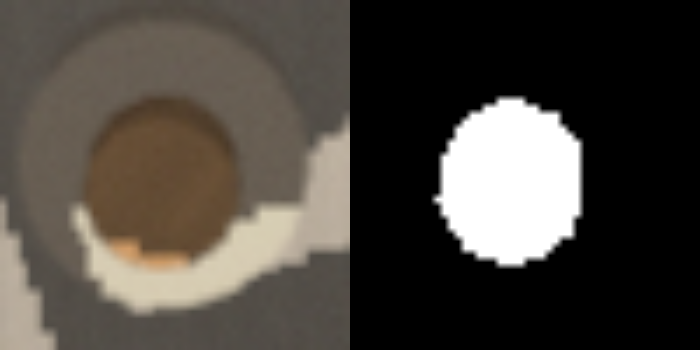

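The knob is segmented cleanly. Next I descend over it.

>>> arm_command(steps=[{"translation": [0.003, -0.006, 0.07], "twist": [0, 0, 0], "fingers": 1}, {"translation": [0.003, -0.006, 0.14], "twist": [0, 0, 0], "fingers": 1}, {"translation": [0.003, -0.006, 0.2], "twist": [0, 0, 0], "fingers": 1}, {"translation": [0.003, -0.006, 0.24], "twist": [0, 0, 0], "fingers": 1}, {"translation": [0.003, -0.006, 0.24], "twist": [0, 0, 0], "fingers": 1}])

```text
time: 4.82
eef_pos: [0.6015, 0.2862, 0.077]
tcp_rot: [1.0, -0.001, -0.003, 0.001]
contact_force: [0.3, -0.2, -0.5]
opening: 0.997
finger_force: 0.0
```

Run:
```python
from h import *
L=[]
for i in range(6):
    p,s=wrist(); L.append(s['eef_pos'])
    im=p['pixels']; hsv=cv2.cvtColor(im,cv2.COLOR_RGB2HSV)
print(np.round(L,4)); save(p,'near.png')
go([.604,.2875,.039],0,s)
a=read_camera('scene');b=read_camera('side'); save(a,'a2.png');save(b,'b2.png')
```

```text
[[0.6015 0.2862 0.077 ]
 [0.6032 0.2869 0.0797]
 [0.6044 0.2875 0.0815]
 [0.6051 0.2879 0.0827]
 [0.6053 0.2882 0.0831]
 [0.6052 0.2883 0.0831]]
pos [0.6052 0.2883 0.0831] trans [-0.0019  0.0012  0.0587] twist [-0.0012 -0.0041 -0.0007] dist 0.044 t 5.075
```

View pics/near.png

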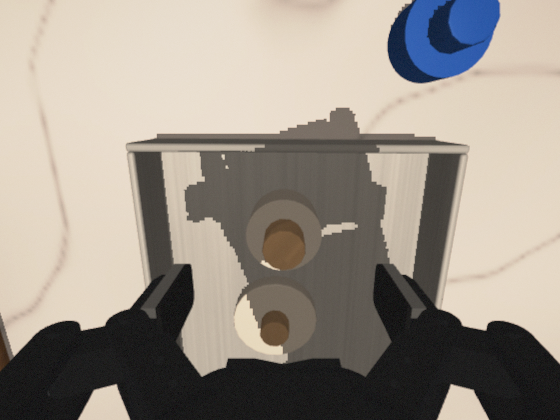

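The knob lies midway between the fingers at (284,245), with the wide lid's knob at (274,327) well clear. I'll refit it from close up.

Run:
```python
from h import *
p,s=wrist(); x0,y0=255,210; im=p['pixels'][y0:280,x0:315]; hsv=cv2.cvtColor(im,cv2.COLOR_RGB2HSV)
m=((hsv[:,:,1]>110)).astype(np.uint8); n,l,st,ce=cv2.connectedComponentsWithStats(m)
k=1+np.argmax(st[1:,4]); print(st[k],ce[k])
# silhouette fit: find x,y whose projected knob outline bbox centre matches
bb=np.array([st[k][0]+st[k][2]/2+x0, st[k][1]+st[k][3]/2+y0])-.5
from scipy.optimize import fsolve
th=np.linspace(0,6.28,60)
def f(v):
    q=np.array([proj(p,np.array([v[0]+.013*np.cos(t),v[1]+.013*np.sin(t),z])) for t in th for z in(.036,.06)]); return (q.max(0)+q.min(0))/2-bb
K=fsolve(f,[.604,.288]); print(K)
go([K[0],K[1],.039],0,s)
```

```text
[   8    9   42   50 1646] [28.4872418  33.94349939]
[0.60390106 0.28735551]
pos [0.6044 0.2884 0.0819] trans [-0.0008  0.0014  0.0572] twist [-0.0007 -0.0025 -0.0004] dist 0.043 t 5.225
```

>>> arm_command(steps=[{"translation": [0, 0.001, 0.03], "twist": [0, 0, 0], "fingers": 1}, {"translation": [0, 0.001, 0.055], "twist": [0, 0, 0], "fingers": 1}, {"translation": [0, 0.001, 0.055], "twist": [0, 0, 0], "fingers": 0.2}, {"translation": [0, 0.001, 0.055], "twist": [0, 0, 0], "fingers": -0.3}, {"translation": [0, 0.001, 0.055], "twist": [0, 0, 0], "fingers": -1}], grip_force=60)

```text
time: 5.9
eef_pos: [0.6042, 0.2875, 0.0397]
tcp_rot: [1.0, -0.0, 0.001, -0.0]
contact_force: [0.4, -0.7, 0.7]
opening: 0.377
finger_force: 0.0
```

>>> arm_command(steps=[{"translation": [0, 0, 0], "twist": [0, 0, 0], "fingers": -1}, {"translation": [0, 0, 0], "twist": [0, 0, 0], "fingers": -1}, {"translation": [0, 0, 0], "twist": [0, 0, 0], "fingers": -1}], grip_force=60)

```text
time: 6.28
eef_pos: [0.6044, 0.2876, 0.0401]
tcp_rot: [1.0, -0.0, 0.001, -0.0]
contact_force: [0.4, -0.0, 3.8]
opening: 0.282
finger_force: 59.0
```

>>> arm_command(steps=[{"translation": [0, 0, -0.03], "twist": [0, 0, 0], "fingers": -1}, {"translation": [0, 0, -0.09], "twist": [0, 0, 0], "fingers": -1}, {"translation": [0, 0, -0.16], "twist": [0, 0, 0], "fingers": -1}, {"translation": [0, 0, -0.23], "twist": [0, 0, 0], "fingers": -1}, {"translation": [0, 0, -0.27], "twist": [0, 0, 0], "fingers": -1}])

```text
time: 6.9
eef_pos: [0.6043, 0.2876, 0.2467]
tcp_rot: [1.0, -0.0, 0.003, -0.001]
contact_force: [0.2, -0.6, -1.9]
opening: 0.281
finger_force: 59.0
```

>>> arm_command(steps=[{"translation": [0, 0, 0], "twist": [0, 0, 0], "fingers": -1}, {"translation": [0, 0, 0], "twist": [0, 0, 0], "fingers": -1}])

```text
time: 7.15
eef_pos: [0.6025, 0.287, 0.2397]
tcp_rot: [1.0, -0.0, -0.001, 0.0]
contact_force: [-0.1, 0.3, -1.3]
opening: 0.277
finger_force: 59.0
```

Run:
```python
from h import *
p,s=wrist(); a=read_camera('scene');b=read_camera('side')
c=cv2.resize(a['pixels'][130:330,380:520],(392,560)); q=cv2.resize(p['pixels'][160:420,180:380],(400,520))
c2=cv2.resize(b['pixels'][60:200,190:310],(392,457))
H=np.zeros((560,0,3),np.uint8)
for i in (c[:,:,:],): pass
pad=lambda i:np.vstack([i,np.zeros((560-i.shape[0],i.shape[1],3),np.uint8)])
o=np.hstack([pad(q),pad(c2)]); cv2.imwrite('pics/held.png',o[:,:,::-1])
go([.4795,-.2206,.235],0)
print(s['opening'],s['finger_force'],s['contact_force'])
```

```text
pos [0.6024 0.2869 0.2385] trans [-0.1634  0.6768  0.0064] twist [ 0.0014  0.0046 -0.0005] dist 0.522 t 7.3
0.2766967440165064 58.9727783203125 [-0.06029749  0.31607289 -1.28918737]
```

View pics/held.png

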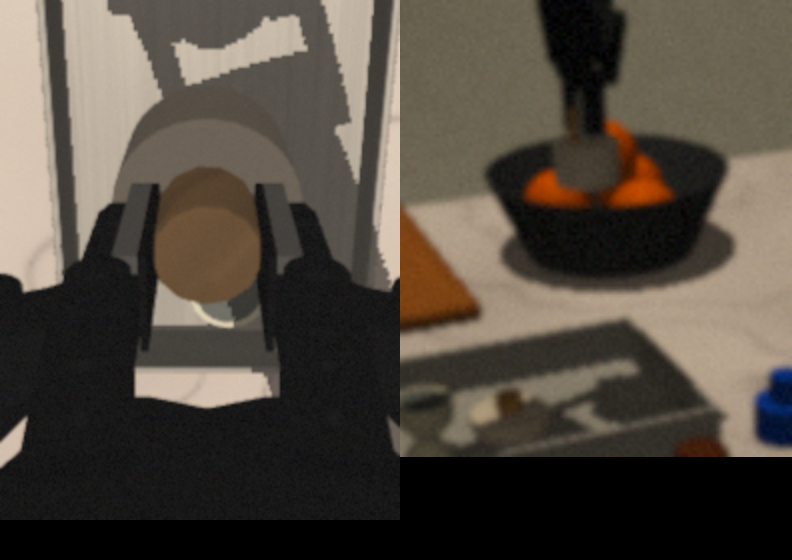

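The cap is held by its knob, centred between the pads and upright. The other things are still in the tray. Next I carry the cap to the jar.

>>> arm_command(steps=[{"translation": [-0.015, 0.06, 0], "twist": [0, 0, 0], "fingers": -1}, {"translation": [-0.034, 0.14, 0], "twist": [0, 0, 0], "fingers": -1}, {"translation": [-0.053, 0.22, 0], "twist": [0, 0, 0], "fingers": -1}, {"translation": [-0.072, 0.3, 0], "twist": [0, 0, 0], "fingers": -1}, {"translation": [-0.091, 0.38, 0], "twist": [0, 0, 0], "fingers": -1}])

```text
time: 7.92
eef_pos: [0.5339, 0.0008, 0.24]
tcp_rot: [1.0, -0.0, -0.001, -0.0]
contact_force: [0.5, -0.3, -0.4]
opening: 0.277
finger_force: 59.1
```

>>> arm_command(steps=[{"translation": [-0.019, 0.08, 0], "twist": [0, 0, 0], "fingers": -1}, {"translation": [-0.038, 0.16, 0], "twist": [0, 0, 0], "fingers": -1}, {"translation": [-0.055, 0.23, 0], "twist": [0, 0, 0], "fingers": -1}, {"translation": [-0.068, 0.28, 0], "twist": [0, 0, 0], "fingers": -1}, {"translation": [-0.072, 0.296, 0], "twist": [0, 0, 0], "fingers": -1}])

```text
time: 8.55
eef_pos: [0.48, -0.2211, 0.24]
tcp_rot: [1.0, -0.002, -0.001, -0.001]
contact_force: [0.8, 0.4, -1.2]
opening: 0.281
finger_force: 59.1
```

>>> arm_command(steps=[{"translation": [0, 0, 0.02], "twist": [0, 0, 0], "fingers": -1}, {"translation": [0, 0, 0.04], "twist": [0, 0, 0], "fingers": -1}, {"translation": [0, 0, 0.04], "twist": [0, 0, 0], "fingers": -1}, {"translation": [0, 0, 0.04], "twist": [0, 0, 0], "fingers": -1}])

```text
time: 9.05
eef_pos: [0.4814, -0.2187, 0.2113]
tcp_rot: [1.0, 0.001, -0.0, -0.0]
contact_force: [-0.6, -0.9, -0.8]
opening: 0.279
finger_force: 59.1
```

Run:
```python
from h import *
for _ in range(3): p,s=wrist()
a=read_camera('scene');b=read_camera('side')
go([.48,-.2205,.155],0,s); print(s['opening'],s['finger_force'],s['contact_force'])
zc=s['eef_pos'][2]-.035
r=[]
for c in(a,b):
    u=proj(c,np.array([.4795,-.2206,.14])).astype(int); print(u)
    im=c['pixels'].copy()
    for X,col in(([.4795,-.2206,.116],(255,0,0)),([*s['eef_pos'][:2],zc],(0,255,0))):
        pass
    crop=im[u[1]-50:u[1]+50,u[0]-40:u[0]+40]; r.append(cv2.resize(crop,(400,500),interpolation=cv2.INTER_CUBIC))
cv2.imwrite('pics/hover.png',np.hstack(r)[:,:,::-1])
```

```text
pos [ 0.4816 -0.2193  0.212 ] trans [-0.0022  0.0016  0.0761] twist [ 0.0006 -0.0009  0.0005] dist 0.057 t 9.15
0.27702806174732775 59.149269461631775 [ 0.10599281 -0.20030905 -0.61981996]
[201 126]
[287 260]
```

View pics/hover.png

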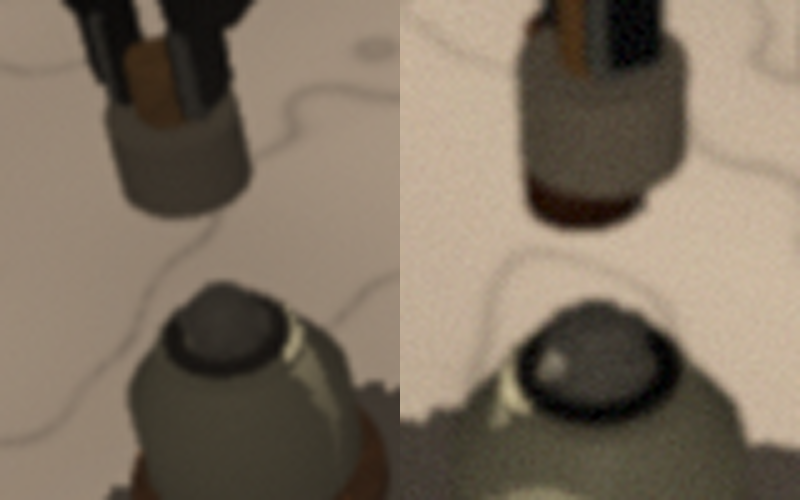

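Run:
```python
from h import *
from scipy.optimize import fsolve
a=read_camera('scene');b=read_camera('side'); s=get_state()
o=[(161,76),(247,210)]
def solve(z,ca,cb):
    return fsolve(lambda v:[proj(a,np.array([*v,z]))[0]-ca,proj(b,np.array([*v,z]))[0]-cb],[.48,-.22])
z=s['eef_pos'][2]-.035
J=solve(.097,161+229/5,247+200/5); C=solve(z+.016,161+180/5,247+203/5)
print('jar',J,'cap',C,'tcp',s['eef_pos'],'diff',J-C)
for X in([.4795,-.2206,.097],[*s['eef_pos'][:2],z+.016]):
    print([np.round(5*(proj(c,np.array(X))-k),0) for c,k in((a,(161,76)),(b,(247,210)))])
```

```text
jar [ 0.47965112 -0.2177877 ] cap [ 0.48127222 -0.21900211] tcp [ 0.48127842 -0.21968829  0.21190408] diff [-0.0016211   0.00121441]
[array([223., 332.]), array([203., 362.])]
[array([178., 144.]), array([204., 103.])]
```

>>> arm_command(steps=[{"translation": [-0.002, 0, 0.03], "twist": [0, 0, 0], "fingers": -1}, {"translation": [-0.002, 0, 0.06], "twist": [0, 0, 0], "fingers": -1}, {"translation": [-0.002, 0, 0.075], "twist": [0, 0, 0], "fingers": -1}, {"translation": [-0.002, 0, 0.085], "twist": [0, 0, 0], "fingers": -1}, {"translation": [-0.002, 0, 0.085], "twist": [0, 0, 0], "fingers": -1}], grip_force=90)

```text
time: 10.02
eef_pos: [0.4796, -0.2196, 0.1477]
tcp_rot: [1.0, -0.0, -0.0, -0.0]
contact_force: [-0.1, -0.5, -0.5]
opening: 0.267
finger_force: 88.3
```

>>> arm_command(steps=[{"translation": [0, 0, 0], "twist": [0, 0, 0], "fingers": -1}, {"translation": [0, 0, 0], "twist": [0, 0, 0], "fingers": -1}])

```text
time: 10.28
eef_pos: [0.48, -0.2199, 0.1486]
tcp_rot: [1.0, -0.0, 0.001, 0.0]
contact_force: [-0.1, 0.6, -0.4]
opening: 0.266
finger_force: 88.3
```

>>> arm_command(steps=[{"translation": [0, 0, 0.003], "twist": [0, 0, 0], "fingers": -1}, {"translation": [0, 0, 0.006], "twist": [0, 0, 0], "fingers": -1}, {"translation": [0, 0, 0.008], "twist": [0, 0, 0], "fingers": -1}, {"translation": [0, 0, 0.008], "twist": [0, 0, 0], "fingers": -1}, {"translation": [0, 0, 0.008], "twist": [0, 0, 0], "fingers": -1}])

```text
time: 10.9
eef_pos: [0.4796, -0.2199, 0.1422]
tcp_rot: [1.0, -0.0, 0.0, 0.0]
contact_force: [-1.2, -0.9, 2.8]
opening: 0.272
finger_force: 88.8
```

>>> arm_command(steps=[{"translation": [0, 0, 0.002], "twist": [0, 0, 0], "fingers": -1}, {"translation": [0, 0, 0.004], "twist": [0, 0, 0], "fingers": -1}, {"translation": [0, 0, 0.004], "twist": [0, 0, 0], "fingers": -1}, {"translation": [0, 0, 0.004], "twist": [0, 0, 0], "fingers": -1}])

```text
time: 11.4
eef_pos: [0.4804, -0.2202, 0.1409]
tcp_rot: [1.0, -0.0, 0.001, 0.001]
contact_force: [-2.7, 0.7, 9.4]
opening: 0.267
finger_force: 90.0
```

>>> arm_command(steps=[{"translation": [-0.001, 0, 0.002], "twist": [0, 0, 0], "fingers": -1}, {"translation": [-0.001, 0, 0.004], "twist": [0, 0, 0], "fingers": -1}, {"translation": [-0.001, 0, 0.004], "twist": [0, 0, 0], "fingers": -1}, {"translation": [-0.001, 0, 0.004], "twist": [0, 0, 0], "fingers": -1}])

```text
time: 11.9
eef_pos: [0.4785, -0.2196, 0.1345]
tcp_rot: [1.0, -0.0, -0.0, 0.0]
contact_force: [-0.3, -2.6, -5.5]
opening: 0.273
finger_force: 88.4
```

>>> arm_command(steps=[{"translation": [0, 0, 0.002], "twist": [0, 0, 0], "fingers": -1}, {"translation": [0, 0, 0.004], "twist": [0, 0, 0], "fingers": -1}, {"translation": [0, 0, 0.004], "twist": [0, 0, 0], "fingers": -1}, {"translation": [0, 0, 0.004], "twist": [0, 0, 0], "fingers": -1}])

```text
time: 12.4
eef_pos: [0.4785, -0.2194, 0.1321]
tcp_rot: [1.0, -0.0, -0.001, -0.0]
contact_force: [-0.2, -3.1, -5.6]
opening: 0.271
finger_force: 88.5
```

>>> arm_command(steps=[{"translation": [0, 0.001, 0.003], "twist": [0, 0, 0], "fingers": -1}, {"translation": [0, 0.001, 0.006], "twist": [0, 0, 0], "fingers": -1}, {"translation": [0, 0.001, 0.006], "twist": [0, 0, 0], "fingers": -1}, {"translation": [0, 0.001, 0.006], "twist": [0, 0, 0], "fingers": -1}])

```text
time: 12.9
eef_pos: [0.4795, -0.2203, 0.1295]
tcp_rot: [1.0, -0.0, 0.001, -0.0]
contact_force: [-2.2, 2.8, 4.0]
opening: 0.269
finger_force: 89.1
```

>>> arm_command(steps=[{"translation": [0, 0, 0.003], "twist": [0, 0, 0], "fingers": -1}, {"translation": [0, 0, 0.004], "twist": [0, 0, 0], "fingers": -1}, {"translation": [0, 0, 0.004], "twist": [0, 0, 0], "fingers": -1}, {"translation": [0, 0, 0.004], "twist": [0, 0, 0], "fingers": -1}])

```text
time: 13.4
eef_pos: [0.4796, -0.2204, 0.1275]
tcp_rot: [1.0, -0.0, 0.001, 0.0]
contact_force: [-2.7, 2.5, 7.9]
opening: 0.268
finger_force: 89.4
```

>>> arm_command(steps=[{"translation": [0, 0, 0.002], "twist": [0, 0, 0], "fingers": -1}, {"translation": [0, 0, 0.004], "twist": [0, 0, 0], "fingers": -1}, {"translation": [0, 0, 0.004], "twist": [0, 0, 0], "fingers": -1}, {"translation": [0, 0, 0.004], "twist": [0, 0, 0], "fingers": -1}])

```text
time: 13.9
eef_pos: [0.4798, -0.2204, 0.1271]
tcp_rot: [1.0, 0.0, 0.0, -0.0]
contact_force: [-9.1, 6.4, 19.9]
opening: 0.268
finger_force: 91.2
```

>>> arm_command(steps=[{"translation": [0, 0, 0.001], "twist": [0, 0, 0], "fingers": -1}, {"translation": [0, 0, 0.002], "twist": [0, 0, 0], "fingers": -1}, {"translation": [0, 0, 0.002], "twist": [0, 0, 0], "fingers": -1}, {"translation": [0, 0, 0.002], "twist": [0, 0, 0], "fingers": -1}])

```text
time: 14.4
eef_pos: [0.4799, -0.2204, 0.1271]
tcp_rot: [1.0, 0.0, -0.0, -0.0]
contact_force: [-11.6, 7.8, 26.6]
opening: 0.266
finger_force: 91.6
```

>>> arm_command(steps=[{"translation": [-0.001, -0.0007, 0.001], "twist": [0, 0, 0], "fingers": -1}, {"translation": [-0.001, -0.0007, 0.001], "twist": [0, 0, 0], "fingers": -1}, {"translation": [-0.001, -0.0007, 0.001], "twist": [0, 0, 0], "fingers": -1}, {"translation": [-0.001, -0.0007, 0.001], "twist": [0, 0, 0], "fingers": -1}])

```text
time: 14.9
eef_pos: [0.4797, -0.2204, 0.127]
tcp_rot: [1.0, 0.0, 0.001, 0.0]
contact_force: [-11.8, 9.6, 27.6]
opening: 0.27
finger_force: 91.8
```

Run:
```python
from h import *
a=read_camera('scene');b=read_camera('side'); s=get_state(); r=[]
print(s['eef_pos'],s['contact_force'],s['tcp_rot'],s['finger_force'])
for c in(a,b):
    u=proj(c,np.array([.4795,-.2206,.1])).astype(int); r.append(cv2.resize(c['pixels'][u[1]-50:u[1]+50,u[0]-40:u[0]+40],(400,500),interpolation=cv2.INTER_CUBIC))
    X=np.array([.4797,-.2195,0]); print([np.round(5*(proj(c,X+[0,0,z])-u)+[200,250]) for z in(.092,.123,.147)])
cv2.imwrite('pics/end.png',np.clip(np.hstack(r)[:,:,::-1]*1.6,0,255))
```

```text
[ 0.47974137 -0.22035164  0.12701805] [-10.88814916   8.00653169  27.68088614] [9.99999541e-01 8.34606059e-05 8.74135091e-04 3.84301502e-04] 91.80328488349915
[array([207., 267.]), array([194., 209.]), array([183., 163.])]
[array([203., 272.]), array([201., 194.]), array([201., 131.])][ WARN:0@0.848] global loadsave.cpp:1063 imwrite_ Unsupported depth image for selected encoder is fallbacked to CV_8U.
```

View pics/end.png

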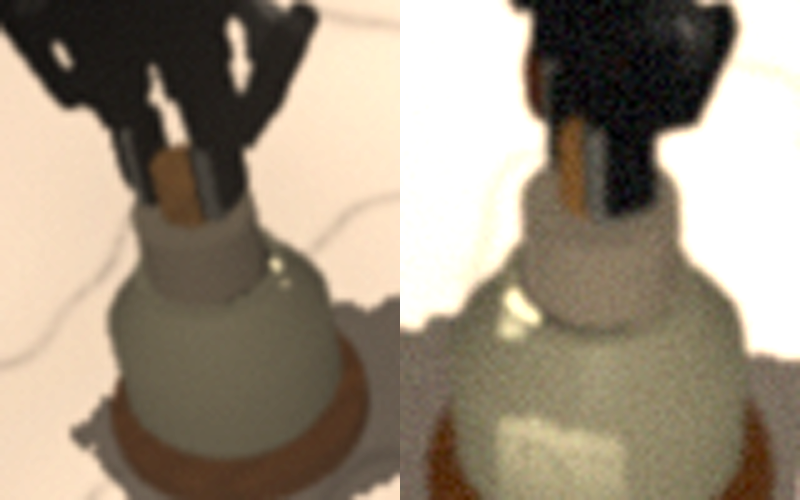

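The cap sits upright and flush on the jar's shoulder: the seal is hidden and there is no gap at crop positions (205,300) and (600,325). The push is steady at about 27 N and the height has stopped changing, so I'm handing in.

```bash
python3 -c "
from plant import *
print(sign_off())"
```

```text
the job is handed in; nothing more can be done
None
```

I handed the job in with the cap clicked onto the jar, seated on its shoulder and still held down at about 27 N; no verdict came back, only confirmation of the hand-in.

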